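# Wedge the loose blank flush in its nest and hold it

## Robot

A 7-joint arm with a two-finger parallel gripper is mounted at the origin on the work surface. World frame = base frame: x ahead of the robot, y to its left, z up, the work surface at z = 0. Lengths are in mm, angles in rad, forces in N, time in s.
With the tool pointing down it reaches from about 425 to 875 mm from the base axis. Payload 8.4 kg.
Tool frame: the origin (TCP) lies on the front face of the gripper's body, between the roots of the fingers; the fingertips stand 70 mm ahead of it and the grasp point (between the pads) lies 51 mm ahead of it; z points along the fingers, x is the direction in which the jaws open and shut, and the axes are right-handed (so a half turn about z gives the same grasp; the last joint's range is limited). The gripper opens to 87 mm and grips with 3 to 60 N. Pads are 19 mm wide; open, the fingers measure 117 mm over their backs; the gripper's body (75 mm by 190 mm) begins 51 mm behind the grasp point.
Start: joints at [-1.425, 0.333, 0.04, 1.465, -0.013, 1.343, -0.059], TCP at [157.539, 630.594, 292.246] pointing down, gripper open.
Joint ranges: [-2.58, 2.58], [-0.38, 2.09], [-1.3, 1.39], [0.25, 2.4], [-1.5, 4.64], [0.08, 2.09], [-2.65, 2.65]. Speed limits (rad/s): [2.22, 2.22, 2.79, 2.79, 3.14, 3.14, 3.14].

## Interface

Orientations are given as a rotation vector (axis times angle).
In Python, from station import robot gives the robot as it stands.
- The arm moves only by the tool arm_command, never from a script. Its argument "plan" is a list that holds one entry, the list of rows, each a list of 5 numbers: the shift along the world's x, y, z in m, then the turn about the world's z in degrees, then the opening, from 0 (shut) to 1 (fully open). In form: [[[x, y, z, yaw, grip], ...]]. A call has 1 to 8 rows; each row is the pose to reach, as a shift and turn from the pose commanded when the call began; what a row does not reach only later rows make up. A row lasts 1/10 s, in which the tool goes at most 50 mm and 8.59 degrees, less where a joint would pass 70% of its speed; a pose out of reach is approached as far as the arm can. A call with a gripper value outside its range is refused whole. The fingers move at their own pace and stop on an object; "force" is the grip in N (left out, the last holds). Time passes only in rows, so rows that repeat a pose let the fingers close. It gives the time, the measured TCP pose, the force and the opening at its end, in the units of the state.
- robot.get_obs(): the state, without advancing time (a new reading comes with each control period).
- robot.capture(name): name is "side" or "top"; returns a dict with "img" (384x512x3 uint8, blue, green, red), "range_z" (384x512 float32, mm along the optical axis (not along the pixel's ray), 0 where there is no reading), "fx", "fy", "cx", "cy" (pixels), "rvec" (rotation vector, rad) and "tvec" (3), from world to camera coordinates, as OpenCV has them. Camera axes: x right, y down, z forward; pixel columns grow to the right and rows downward; lengths in mm; the calibration is good to about 2 mm. A picture is of the moment at which its call begins.
- robot.close_job(): hands the job in, once; it reports no verdict.
The state is a dict: "clock": time; "qpos": joint angles; "joint_velocities": joint speeds; "tau": joint torques, N m; "tcp_pos": TCP position; "tool_rot": TCP orientation; "wrist_force": force on the tool from outside, world axes, zero at the start; "moment": the same for the moment, N m; "opening": finger opening in mm.
Only numpy, scipy, OpenCV 4.12 (cv2) and the standard library are available. Lean on these libraries where they do the work, as an engineer would, in place of code of your own. Each camera call takes 0.05 s, during which the arm holds its last target. There are 200 camera calls.

## Task

Pull the wooden-handled wedge up out of its holder and slide it, blade down, into the gap between blank and near rail of the one work nest where that gap is wide enough. Push it in until that blank sits flush against the fence (the taller bar, away from the robot), and finish while still gripping the wedge and pressing it, so that the blank stays held flush; do not put the wedge down or let go. Leave the other blank and the things lying about where they are.

Things in the scene. Friction and masses are not known exactly. Their poses are not given: they have to be found in the camera images.
- wedge: Loose wedge, 125 mm long, 0.22 kg, blade down in the holder. Origin: centre of the blade's tip; z up to the handle, x across thickness, y across width. Steel blade z = 0 to 50 mm, 28 mm wide, 5 mm thick at the tip growing evenly on both sides to 21 mm at z = 50 mm (a half turn about z makes no difference). Wooden handle z = 50 to 125 mm, 22 mm (x) by 26 mm (y), brass band at its foot.
- wedge_grip (a point): Point on the wedge's axis in the handle, 90 mm above the tip; a good place to grip, across the 22 mm thickness (wedge x).
- holder: Fixed upright steel holder. Origin: centre of its underside. Pocket open at the top, 24 mm (x) by 32 mm (y) inside, walls 6 mm, floor 8 mm and rim 54 mm above the bench; 90 mm square base plate. The wedge stands loosely in it, axes along the holder's (it may lean by 0.05 rad); pull it straight up 50 mm or more to clear the rim.
- nest_a: Fixed work nest, the one whose gap is wide enough. Origin on the bench under the channel; x points from its near rail to its far fence, y along the gap, z up. Bed plate 8 mm thick. Fence face at x = +38 mm, rail face at x = -38 mm; both are steel bars 18 mm thick, 90 mm long in y; rail top 54 mm, fence top 60 mm above the bench. Open at both ends in y.
- nest_a_fence (a point): On nest_a's fence face, at mid length, at the height of the bed; axes as nest_a.
- nest_a_rail (a point): On the top edge of nest_a's rail face, at mid length, 54 mm above the bench; axes as nest_a. The gap runs from here to the blank: about 9 to 12 mm at first, 16 mm once the blank is flush. The wedge then reaches about 34 mm deep, its tip 8 to 14 mm above the bed. Sliding the blank home takes 5 to 14 N of downward push on the wedge; 20 N seats it firmly.
- blank_a: Loose aluminium blank in nest_a, 60 mm (x) by 70 mm (y) by 48 mm high, about 0.35 kg, round dark bore on top. Origin: bottom edge centre of its far face, the one to bring against the fence; its near face is at x = -60 mm, its top at z = 48 mm. It stands 4 to 6.5 mm off the fence, slightly askew, and slides with a few newtons.
- nest_b: The other fixed work nest, looking alike but with its rail face at x = -25.5 mm (channel 63.5 mm): the whole slack beside its blank is 3.5 mm, too narrow for the wedge's 5 mm tip. Other sizes and axes as nest_a. The two nests may stand in either order.
- blank_b: Aluminium blank in nest_b, the same size as blank_a, origin likewise. To be left alone.
- oil_bottle: Bystander: white plastic bottle, 52 mm across, 150 mm tall, upright; origin at the centre of its foot.
- billet: Bystander: round wooden billet, 72 mm across, 50 mm high, on its end; origin at the centre of its underside.
- chuck_key: Bystander: steel T-shaped chuck key lying flat, about 100 mm long with a 120 mm cross bar, 20 mm high; origin at its square end, long axis along x.
- caliper: Bystander: caliper lying flat, 165 mm long, 11 mm high; origin under its black slider, long axis along x.
There are look-alikes about, which are no part of the job. What is shaped like the holder but pink is not meant. What is shaped like the blank_a but blue is not meant.

How it is judged:
By the outcome, as a careful person would: the job done as asked, in the order asked, and still so for the second after the job is handed in, while the arm keeps its last pose, push and grip.
It also fails if it takes over 42 s, if anything falls off the work surface, if the arm or the gripper's body presses on something with over 40 N, if the wrist force passes 120 N, or if a joint passes its speed limit or range.

## Working session

There is one attempt and no reset: what is moved stays moved. The work goes in short steps, Python scripts to look and compute and a tool call to move; the robot and the scene stay as the last step left them, time stands still between calls to the robot, and variables do not carry over. Pictures are saved under pics/ and viewed, about 8 in all and at most 12, crops included, and the job is handed in when it is done.

Besides the shell and the picture viewer there is one more tool, called after ">>>" as name(argument=value, ...), one argument or row to a line, values as JSON. arm_command: Moves the arm, as the interface text tells. Its arguments: {"type":"object","properties":{"plan":{"type":"array"},"force":{"type":"number"}},"required":["plan"]}

```bash
mkdir -p pics; ls
python3 - <<'E'
from station import robot
import cv2,numpy as np,pickle
o=robot.get_obs();print({k:np.round(v,3) for k,v in o.items()})
d={}
for n in("top","side"):
    c=robot.capture(n);d[n]=c;cv2.imwrite(f"pics/{n}0.png",c["img"])
    R=cv2.Rodrigues(c["rvec"])[0];print(n,c["fx"],c["cx"],c["cy"],(-R.T@c["tvec"].reshape(3)).round(0),R[2].round(2))
pickle.dump(d,open("c0.pkl","wb"))
cv2.imwrite("pics/both0.png",cv2.resize(np.vstack([d["top"]["img"],d["side"]["img"]]),None,fx=.78,fy=.78))
E
```

```text
pics
{'clock': np.float64(0.0), 'qpos': array([-1.425,  0.334,  0.04 ,  1.466, -0.013,  1.343, -0.058]), 'joint_velocities': array([ 0.001, -0.   ,  0.   , -0.002, -0.002,  0.   ,  0.001]), 'tau': array([ 1.0000e-03, -6.5635e+01,  1.3360e+00, -4.0380e+01, -6.0000e-02,
        4.5000e-02,  0.0000e+00]), 'tcp_pos': array([157.481, 630.267, 291.355]), 'tool_rot': array([ 2.475e+00,  1.933e+00, -2.000e-03]), 'wrist_force': array([-0.087, -0.46 , -0.216]), 'moment': array([ 0.053,  0.021, -0.027]), 'opening': np.float64(87.16)}
top 484.2043774269716 253.39485867858804 189.13090244886294 [ 415.   42. 1134.] [ 0.16 -0.01 -0.99]
side 423.3915751389333 255.2598463876118 187.19535119392145 [ -28. -632.  890.] [ 0.51  0.55 -0.66]
```

Run:
```python
import cv2
for n in("top","side"): cv2.imwrite(f"pics/{n}0b.png",cv2.resize(cv2.imread(f"pics/{n}0.png"),(800,600),interpolation=cv2.INTER_CUBIC))
```

```text
(no output)
```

View pics/top0b.png

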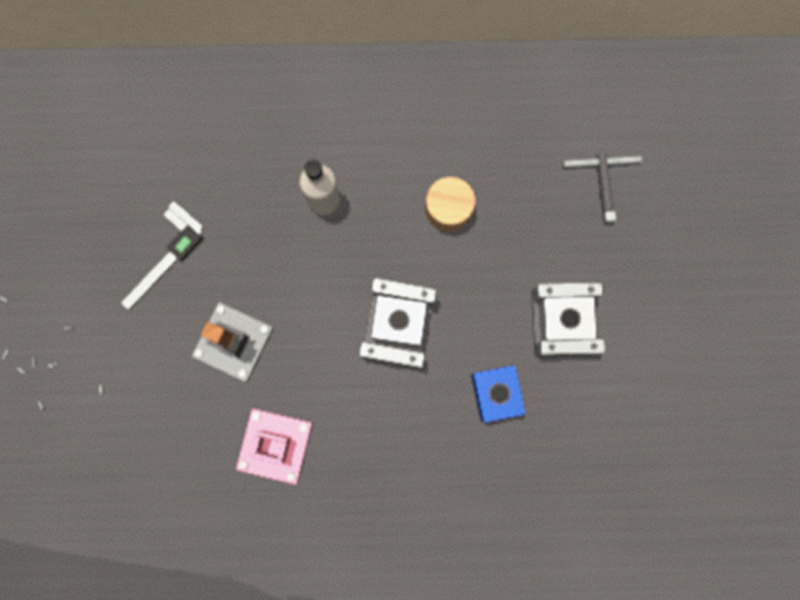

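View pics/side0b.png

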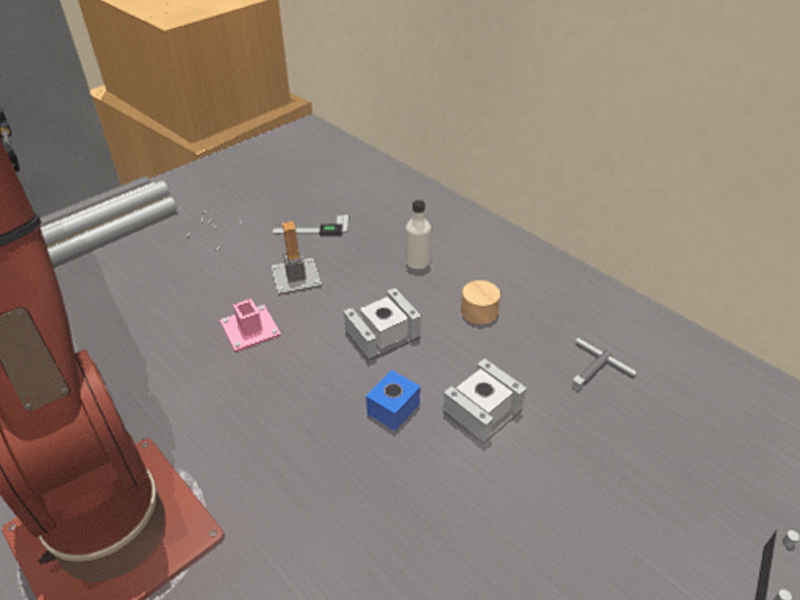

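Top view (800×600): the steel holder with the wooden-handled wedge is at (232,342). The pink holder-alike at (274,446) is not meant. Two nests stand at (398,322) and (570,318), and the blue blank-alike at (498,393) is not meant. The left nest shows the visibly wider near gap. I'll measure this and confirm it in one crop.

```bash
cat > h.py <<'E'
import numpy as np,cv2,pickle
def RT(c): return cv2.Rodrigues(np.asarray(c["rvec"],float))[0],np.asarray(c["tvec"],float).reshape(3)
def cast(c,uv,z):
    R,t=RT(c);uv=np.atleast_2d(np.asarray(uv,float))
    d=np.c_[(uv[:,0]-c["cx"])/c["fx"],(uv[:,1]-c["cy"])/c["fy"],np.ones(len(uv))]@R
    o=-R.T@t;return o+d*((z-o[2])/d[:,2])[:,None]
def cloud(c):
    R,t=RT(c);v,u=np.mgrid[:384,:512];Z=c["range_z"]
    P=np.stack([(u-c["cx"])/c["fx"]*Z,(v-c["cy"])/c["fy"]*Z,Z],-1)
    W=(P-t)@R;W[Z==0]=np.nan;return W
def proj(c,p):
    return cv2.projectPoints(np.atleast_2d(np.asarray(p,float)),np.asarray(c["rvec"],float),np.asarray(c["tvec"],float),np.array([[c["fx"],0,c["cx"]],[0,c["fy"],c["cy"]],[0,0,1]]),None)[0][:,0]
E
python3 - <<'E'
from h import *
d=pickle.load(open("c0.pkl","rb"));c=d["top"];W=cloud(c);im=c["img"]
g=cv2.cvtColor(im,cv2.COLOR_BGR2GRAY);hsv=cv2.cvtColor(im,cv2.COLOR_BGR2HSV)
print("bench z",np.nanmedian(W[250:330,30:120,2]))
m=((g>170)&(hsv[...,1]<50)).astype(np.uint8)
n,l,s,ce=cv2.connectedComponentsWithStats(m,connectivity=4)
for i in range(1,n):
    if s[i,4]>120:
        y,x=np.where(l==i);r=cv2.minAreaRect(np.c_[x,y].astype(np.float32))
        h=np.nanmedian(W[l==i][:,2]);p=cast(c,r[0],h)[0]
        B=cast(c,cv2.boxPoints(r),h)
        print(s[i],ce[i].round(1),"h",round(float(h),1),p.round(1),B[:,:2].round(0).tolist())
# height map crop
A=cv2.resize(im[170:245,215:400],None,fx=4,fy=4,interpolation=cv2.INTER_CUBIC)
H=cv2.resize(np.clip(np.nan_to_num(W[170:245,215:400,2])*3.5,0,255).astype(np.uint8),None,fx=4,fy=4,interpolation=cv2.INTER_NEAREST)
cv2.imwrite("pics/crop1.png",np.vstack([A,cv2.cvtColor(H,cv2.COLOR_GRAY2BGR)])[:600])
E
```

```text
bench z -0.063638738075699
[105 129  24  20 228] [115.6 139. ] h 4.3 [719.2 361.1   4.3] [[731.0, 394.0], [751.0, 377.0], [708.0, 328.0], [687.0, 346.0]]
[ 78 162  35  36 295] [ 94.9 178.8] h 4.4 [627.9 410.8   4.4] [[596.0, 453.0], [671.0, 379.0], [660.0, 368.0], [585.0, 442.0]]
[238 178  41  15 324] [257.8 185.1] h 59.5 [595.7  25.8  59.5] [[595.0, 72.0], [614.0, 69.0], [596.0, -21.0], [577.0, -17.0]]
[ 345  181   42   45 1360] [364.9 203.3] h 55.6 [ 550.1 -215.2   55.6] [[600.0, -171.0], [603.0, -260.0], [501.0, -259.0], [498.0, -171.0]]
[238 189  35  31 734] [254.6 204.4] h 55.6 [552.6  33.5  55.6] [[529.0, 74.0], [589.0, 64.0], [577.0, -7.0], [516.0, 4.0]]
[135 194  38  31 427] [154.5 206.9] h 8.0 [554.  271.8   8. ] [[556.0, 319.0], [592.0, 302.0], [552.0, 225.0], [516.0, 242.0]]
[124 216  38  27 396] [141.5 230.4] h 8.2 [504.2 295.5   8.2] [[511.0, 341.0], [538.0, 328.0], [498.0, 250.0], [471.0, 263.0]]
[230 219  41  16 334] [250.2 226.4] h 53.3 [503.7  44.6  53.3] [[504.0, 91.0], [522.0, 87.0], [504.0, -2.0], [485.0, 2.0]]
[152 263  46  45 881] [174.6 284.4] h 8.1 [377.7 219.6   8.1] [[346.0, 272.0], [433.0, 250.0], [409.0, 166.0], [323.0, 190.0]]
```

View pics/crop1.png

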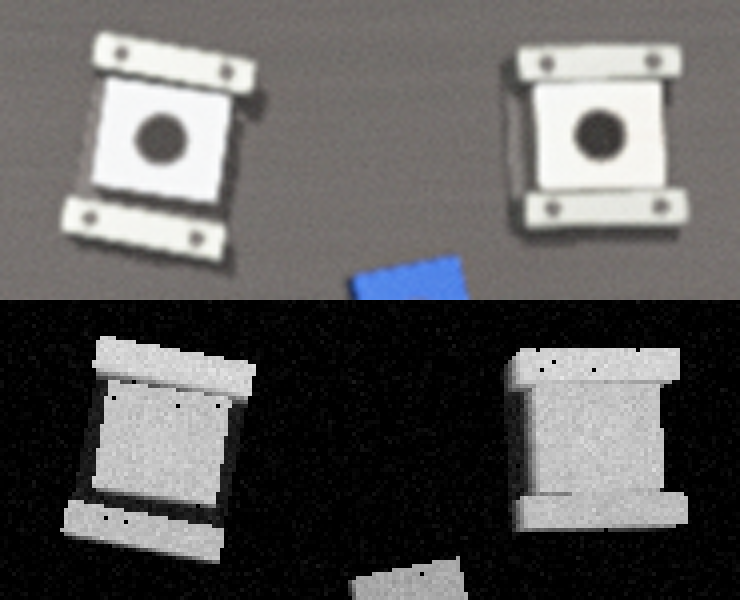

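The left nest, at (160,140) in the crop, has an open black gap of about 10.6 mm at the near rail. The right nest, at (600,135), has none, so the left one is nest_a. Its fence top reads 59.5 mm and its rail top 53.3 mm. Next I'll measure the wedge and holder.

```bash
python3 - <<'E'
from h import *
d=pickle.load(open("c0.pkl","rb"))
def rect(P): 
    r=cv2.minAreaRect(P[:,:2].astype(np.float32));b=cv2.boxPoints(r);e=b[1]-b[0];f=b[2]-b[1]
    a=lambda v:round(float(np.degrees(np.arctan2(v[1],v[0]))),1)
    return np.round(r[0],1),"n",len(P),"e",round(float(np.hypot(*e)),1),a(e),"f",round(float(np.hypot(*f)),1),a(f)
for n in d:
    W=cloud(d[n]);im=d[n]["img"];near=np.hypot(W[...,0]-531,W[...,1]-283)<90
    hsv=cv2.cvtColor(im,cv2.COLOR_BGR2HSV)
    for lo,hi in((5,11),(49,58),(127,140)):
        m=near&(W[...,2]>lo)&(W[...,2]<hi)
        if lo==5: m=cv2.morphologyEx(m.astype(np.uint8),cv2.MORPH_OPEN,np.ones((2,2)))>0
        if m.sum()>5: print(n,lo,*rect(W[m]),np.median(W[m],0).round(1), W[m].mean(0).round(1))
    o=near&(hsv[...,1]>120)&(hsv[...,0]<25)&(W[...,2]>75)
    for a in range(75,140,10):
        k=o&(W[...,2]>=a)&(W[...,2]<a+10)
        if k.any(): print(n,"handle",a,k.sum(),W[k].mean(0).round(1))
    v,u=np.where(near&(hsv[...,1]>100)&(hsv[...,0]<25)); print(u.min(),u.max(),v.min(),v.max())
E
python3 - <<'E'
import cv2,numpy as np
a=cv2.imread("pics/top0.png")[190:245,115:180];b=cv2.imread("pics/side0.png")[135:190,165:225]
f=lambda i:cv2.resize(i,(400,360),interpolation=cv2.INTER_CUBIC)
cv2.imwrite("pics/crop2.png",np.hstack([f(a),f(b)]))
E
```

```text
top 5 [nan nan] n 747 e nan nan f nan nan [nan nan nan] [nan nan nan]
top 49 [530.  281.9] n 143 e 35.9 -25.4 f 44.0 64.6 [524.9 274.4  53.3] [527.8 277.7  53.4]
top 127 [530.3 282. ] n 131 e 21.8 -22.5 f 25.5 67.5 [529.8 280.9 132.9] [530.1 281.4 132.9]
top handle 75 8 [526.3 270.2  79.2]
top handle 85 9 [525.5 270.4  90.2]
top handle 95 9 [525.4 270.4 100.2]
top handle 105 9 [525.8 270.2 110.6]
top handle 115 10 [525.5 270.5 119.3]
top handle 125 103 [530.4 280.1 132.1]
top handle 135 19 [529.3 283.2 135.6]
129 149 206 221
side 5 [529.9 273.8] n 266 e 91.2 -26.3 f 85.7 63.7 [514.7 259.    8.6] [521.3 264.4   8.3]
side 49 [528.2 278.2] n 68 e 35.3 -25.8 f 47.0 64.2 [522.7 269.2  54. ] [524.4 272.7  53.7]
side 127 [529.  279.5] n 51 e 22.1 -26.3 f 29.4 63.7 [527.7 275.7 132.5] [527.7 277.6 132.3]
side handle 75 15 [523.  269.9  80.3]
side handle 85 18 [522.2 270.9  90.4]
side handle 95 17 [522.1 271.5 100.6]
side handle 105 12 [523.1 270.9 110. ]
side handle 115 16 [522.1 270.4 120.5]
side handle 125 40 [526.6 277.6 131.5]
side handle 135 7 [528.7 278.  135.5]
181 191 142 165
```

View pics/crop2.png

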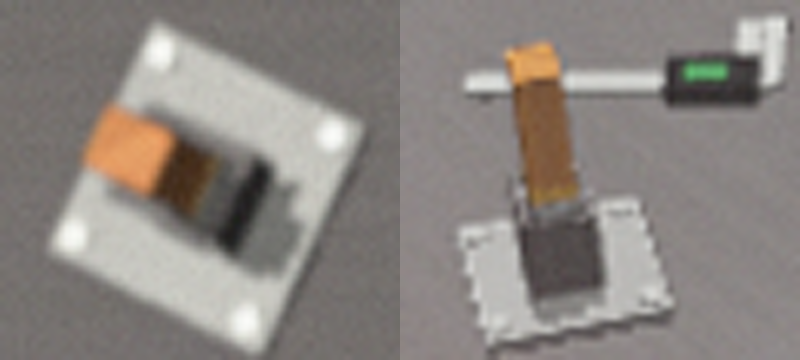

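Candidates for the tool's holder: the grey steel one at top pixel (148,219) and the pink one at (175,285). The crop shows the wooden-handled wedge standing upright in the grey one, so that is the target. Its centre is about (530,282) with the thickness axis at about -25°.

Next I'll move above it.

>>> arm_command(
  plan=[
    [[0.03, -0.028, 0, -8, 1], [0.06, -0.056, 0, -16, 1], [0.09, -0.084, 0, -24, 1], [0.12, -0.112, 0, -32, 1], [0.15, -0.14, 0, -40, 1], [0.18, -0.168, 0, -48, 1], [0.21, -0.196, 0, -56, 1], [0.24, -0.224, 0, -64, 1]],
  ],
)

```text
clock: 0.9
tcp_pos: [398.4, 405.1, 292.1]
tool_rot: [3.125, 0.319, -0.001]
wrist_force: [0.9, 1.2, -0.2]
opening: 86.9
```

>>> arm_command(
  plan=[
    [[0.03, -0.028, 0, -8, 1], [0.06, -0.056, 0, -16, 1], [0.09, -0.084, 0, -24, 1], [0.12, -0.112, 0, -32, 1], [0.1325, -0.1246, 0, -37, 1], [0.1325, -0.1246, 0, -37, 1], [0.1325, -0.1246, 0, -37, 1]],
  ],
)

```text
clock: 1.6
tcp_pos: [529.7, 282.2, 291.8]
tool_rot: [3.067, -0.679, -0.001]
wrist_force: [-0.3, 0.4, 0.2]
opening: 87.0
```

>>> arm_command(
  plan=[
    [[0, 0, -0.03, 0, 1], [0, 0, -0.06, 0, 1], [0, 0, -0.09, 0, 1], [0, 0, -0.115, 0, 1], [0, 0, -0.133, 0, 1], [0, 0, -0.143, 0, 1], [0, 0, -0.143, 0, 1], [0, 0, -0.143, 0, 1]],
  ],
)

```text
clock: 2.4
tcp_pos: [530.0, 282.8, 150.0]
tool_rot: [-3.067, 0.678, -0.0]
wrist_force: [0.4, 0.5, 0.9]
opening: 87.1
```

>>> arm_command(
  plan=[
    [[0, 0, 0, 0, 0], [0, 0, 0, 0, 0], [0, 0, 0, 0, 0], [0, 0, 0, 0, 0], [0, 0, 0, 0, 0], [0, 0, 0, 0, 0], [0, 0, 0, 0, 0], [0, 0, 0, 0, 0]],
  ],
  force=50,
)

```text
clock: 3.2
tcp_pos: [530.0, 282.0, 149.2]
tool_rot: [3.067, -0.681, -0.0]
wrist_force: [0.3, 0.4, 0.8]
opening: 31.3
```

>>> arm_command(
  plan=[
    [[0, 0, 0, 0, 0], [0, 0, 0, 0, 0], [0, 0, 0, 0, 0], [0, 0, 0, 0, 0]],
  ],
)

```text
clock: 3.6
tcp_pos: [530.1, 282.0, 149.2]
tool_rot: [3.067, -0.681, -0.0]
wrist_force: [0.2, -0.3, 0.5]
opening: 21.6
```

>>> arm_command(
  plan=[
    [[0, 0, 0.005, 0, 0], [0, 0, 0.015, 0, 0], [0, 0, 0.03, 0, 0], [0, 0, 0.05, 0, 0], [0, 0, 0.07, 0, 0], [0, 0, 0.09, 0, 0], [0, 0, 0.095, 0, 0], [0, 0, 0.095, 0, 0]],
  ],
)

```text
clock: 4.4
tcp_pos: [530.5, 282.2, 245.6]
tool_rot: [-3.065, 0.68, -0.002]
wrist_force: [-0.5, -0.4, -2.2]
opening: 22.0
```

The wedge is held: the load reads 2.2 N and the opening 22 mm. Next I'll carry it over the gap, aiming at (517.3, 40.1) with yaw -11.4°.

>>> arm_command(
  plan=[
    [[-0.0017, -0.032, 0, 2, 0], [-0.0035, -0.066, 0, 4, 0], [-0.0053, -0.1, 0, 6, 0], [-0.007, -0.134, 0, 8, 0], [-0.0088, -0.168, 0, 10, 0], [-0.0106, -0.202, 0, 12, 0], [-0.012, -0.23, 0, 13.6, 0], [-0.0127, -0.2419, 0, 13.6, 0]],
  ],
)

```text
clock: 5.2
tcp_pos: [516.6, 36.9, 243.5]
tool_rot: [3.125, -0.317, -0.002]
wrist_force: [0.2, 0.2, -1.0]
opening: 22.0
```

>>> arm_command(
  plan=[
    [[0, 0, -0.01, 0, 0], [0, 0, -0.022, 0, 0], [0, 0, -0.03, 0, 0], [0, 0, -0.033, 0, 0], [0, 0, -0.033, 0, 0], [0, 0, -0.033, 0, 0]],
  ],
)

```text
clock: 5.8
tcp_pos: [517.5, 40.5, 211.3]
tool_rot: [3.126, -0.312, 0.0]
wrist_force: [-0.2, 0.6, -2.8]
opening: 22.0
```

Run:
```python
from station import robot
from h import *
o=robot.get_obs();print(o["tcp_pos"].round(1),o["tool_rot"].round(3),o["wrist_force"].round(1),o["moment"].round(2))
d={n:robot.capture(n) for n in("top","side")};pickle.dump(d,open("c1.pkl","wb"))
s=d["side"];t=d["top"]
p=proj(s,[517,40,60])[0].astype(int);q=proj(t,[517,40,60])[0].astype(int);print(p,q)
f=lambda i,p,k:cv2.resize(i[p[1]-k:p[1]+k,p[0]-k:p[0]+k],(400,400),interpolation=cv2.INTER_CUBIC)
cv2.imwrite("pics/ins1.png",np.hstack([f(t["img"],q,45),f(s["img"],p,45)]))
```

```text
[517.5  40.5 211.3] [ 3.126 -0.312  0.   ] [-0.2  0.6 -2.8] [-0.13  0.09  0.02]
[234 203] [252 220]
```

View pics/ins1.png

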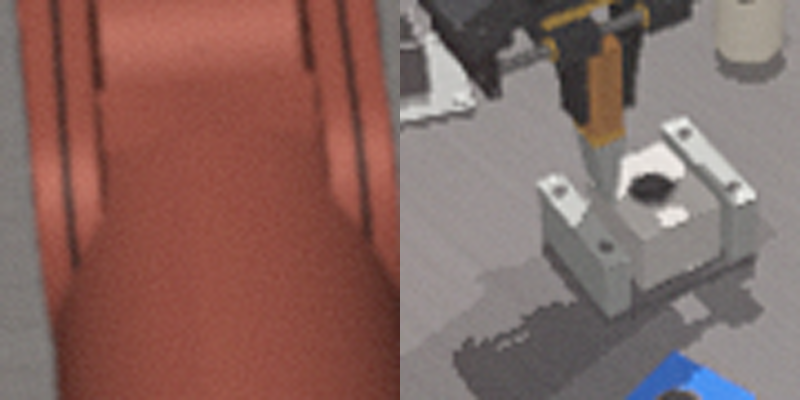

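The side crop shows the tip at about (605,190), right over the gap between rail and blank. The top view is blocked by the arm. I'll make one relative check in the side camera's own coordinates.

Run:
```python
from h import *
a=pickle.load(open("c0.pkl","rb"));b=pickle.load(open("c1.pkl","rb"))
th=np.radians(-11.4);X=np.array([np.cos(th),np.sin(th)]);Y=np.array([-np.sin(th),np.cos(th)])
def nf(W,o=(517.3,40.1)):
    q=W[...,:2]-np.array(o);return q@X,q@Y,W[...,2]
for n in("top","side"):
    x,y,z=nf(cloud(a[n]))
    for nm,lo,hi,zl,zh in(("rail",-35,1,51,57),("blank",1,68,53.5,59),("fence",66,95,57,63)):
        m=(x>lo)&(x<hi)&(abs(y)<55)&(z>zl)&(z<zh)
        print(n,nm,m.sum(),"x",np.percentile(x[m],[1,5,95,99]).round(1),"y",np.percentile(y[m],[2,98]).round(1))
        if nm!="fence":
            for yl in(-30,-15,0,15): 
                k=m&(y>yl)&(y<yl+15); print("   y",yl,np.percentile(x[k],[2,98]).round(1))
x,y,z=nf(cloud(b["side"]),(517.4,40.3))
hsv=cv2.cvtColor(b["side"]["img"],cv2.COLOR_BGR2HSV)
m=(abs(x)<25)&(abs(y)<25)&(z>71)&(z<150)
for l in range(70,150,8):
    k=m&(z>=l)&(z<l+8)
    if k.sum()>3:print("wedge z",l,k.sum(),"x",np.percentile(x[k],[5,50,95]).round(1),"y",np.percentile(y[k],[5,50,95]).round(1))
```

```text
top rail 280 x [-24.3 -23.6  -7.4  -6.5] y [-41.8  43.9]
   y -30 [-24.2  -7. ]
   y -15 [-24.1  -7.1]
   y 0 [-24.   -6.6]
   y 15 [-23.3  -6.9]
top blank 682 x [ 5.6  7.7 62.3 64.6] y [-33.7  33.2]
   y -30 [ 7.  64.2]
   y -15 [ 6.9 64.2]
   y 0 [ 6.1 64.1]
   y 15 [ 5.9 62.4]
top fence 276 x [69.6 70.4 86.5 87.2] y [-42.7  43.3]
side rail 130 x [-25.  -24.6  -7.8  -7.5] y [-43.5  42.2]
   y -30 [-24.9  -7.6]
   y -15 [-24.6  -8.2]
   y 0 [-24.2  -8. ]
   y 15 [-25.3  -7.7]
side blank 321 x [ 3.9  6.7 60.9 64.1] y [-37.6  32.1]
   y -30 [ 7.1 63.2]
   y -15 [ 4.1 63.4]
   y 0 [ 4.  61.5]
   y 15 [ 4.8 61.6]
side fence 131 x [68.2 68.9 86.3 87.2] y [-45.7  41.7]
wedge z 70 8 x [-3.7 -3.4 -0.1] y [-15.1  -6.7  10.9]
wedge z 78 10 x [-5.7 -4.4  0.7] y [-15.6 -10.6  10.4]
wedge z 86 16 x [-6.6 -5.1  4.5] y [-15.8 -12.1   7.8]
wedge z 94 16 x [-7.9 -4.6  4.7] y [-15.6 -13.6   9.1]
wedge z 102 18 x [-8.9 -7.4  6.2] y [-15.9 -12.3   7.1]
wedge z 110 18 x [-10.6  -3.3   8. ] y [-15.2 -13.8   5.1]
wedge z 118 24 x [-11.4  -4.6   8.7] y [-16.7 -12.5   4.9]
wedge z 126 24 x [-12.2  -3.1   8.8] y [-16.4 -13.1  -0.8]
wedge z 134 20 x [-12.7  -3.3   9.4] y [-14.9 -12.3  -9.7]
wedge z 142 32 x [-20.7  -5.2  17. ] y [-15.  -11.7   4.3]
```

>>> arm_command(
  plan=[
    [[-0.0006, 0.0001, -0.004, 0, 0], [-0.0006, 0.0001, -0.01, 0, 0], [-0.0006, 0.0001, -0.016, 0, 0], [-0.0006, 0.0001, -0.021, 0, 0], [-0.0006, 0.0001, -0.025, 0, 0], [-0.0006, 0.0001, -0.025, 0, 0], [-0.0006, 0.0001, -0.025, 0, 0]],
  ],
)

```text
clock: 6.6
tcp_pos: [516.8, 40.2, 186.2]
tool_rot: [3.126, -0.313, -0.0]
wrist_force: [-1.2, 0.5, -1.0]
opening: 21.9
```

Run:
```python
from station import robot
from h import *
o=robot.get_obs();print(o["tcp_pos"].round(1),o["wrist_force"].round(1))
s=robot.capture("side");p=[234,203];k=45
cv2.imwrite("pics/ins2.png",cv2.resize(s["img"][p[1]-k:p[1]+k,p[0]-k:p[0]+k],(600,600),interpolation=cv2.INTER_CUBIC))
```

```text
[516.8  40.2 186.2] [-1.2  0.5 -1. ]
```

View pics/ins2.png

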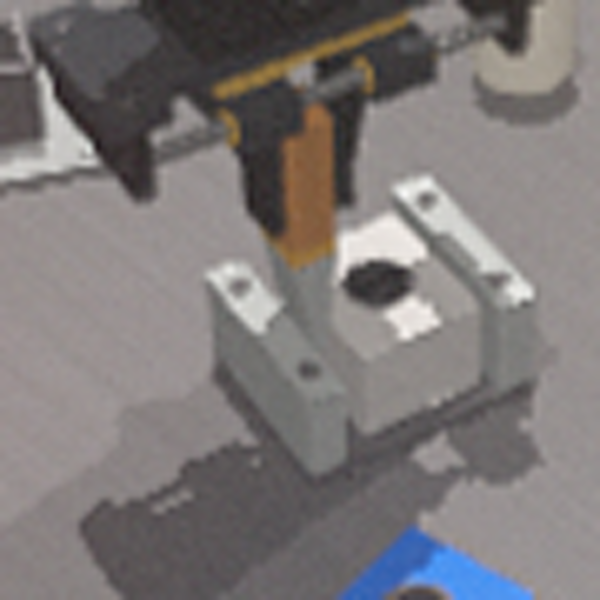

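The blade tip is inside the gap, entering at about (300,310) between rail and blank, with negligible force. Next I'll push down gradually while following the rail face.

>>> arm_command(
  plan=[
    [[0, 0, -0.003, 0, 0], [0, 0, -0.006, 0, 0], [0.0003, -0.0001, -0.009, 0, 0], [0.0006, -0.0001, -0.011, 0, 0], [0.0008, -0.0002, -0.013, 0, 0], [0.0008, -0.0002, -0.013, 0, 0]],
  ],
)

```text
clock: 7.25
tcp_pos: [517.5, 40.1, 173.0]
tool_rot: [-3.126, 0.313, 0.0]
wrist_force: [-1.0, 1.1, -2.1]
opening: 21.7
```

>>> arm_command(
  plan=[
    [[0.0003, 0, -0.002, 0, 0], [0.0006, -0.0001, -0.004, 0, 0], [0.0009, -0.0002, -0.006, 0, 0], [0.0009, -0.0002, -0.006, 0, 0]],
  ],
)

```text
clock: 7.65
tcp_pos: [518.4, 39.8, 166.9]
tool_rot: [3.126, -0.313, -0.0]
wrist_force: [-0.0, 0.6, -1.6]
opening: 21.9
```

>>> arm_command(
  plan=[
    [[0.0002, 0, -0.001, 0, 0], [0.0003, -0.0001, -0.002, 0, 0], [0.0003, -0.0001, -0.002, 0, 0]],
  ],
)

```text
clock: 7.95
tcp_pos: [518.7, 39.7, 165.1]
tool_rot: [3.126, -0.313, -0.0]
wrist_force: [-1.4, 0.7, 0.4]
opening: 21.7
```

Run:
```python
from station import robot
from h import *
o=robot.get_obs();print(o["tcp_pos"].round(1),o["wrist_force"].round(1),o["moment"].round(2))
s=robot.capture("side");pickle.dump({"side":s},open("c2.pkl","wb"));p=[234,203];k=45
cv2.imwrite("pics/ins3.png",cv2.resize(s["img"][p[1]-k:p[1]+k,p[0]-k:p[0]+k],(600,600),interpolation=cv2.INTER_CUBIC))
th=np.radians(-11.4);X=np.array([np.cos(th),np.sin(th)]);Y=np.array([-np.sin(th),np.cos(th)])
for c in(pickle.load(open("c0.pkl","rb"))["side"],s):
    W=cloud(c);q=W[...,:2]-np.array([517.3,40.1]);x,y,z=q@X,q@Y,W[...,2]
    m=(x>1)&(x<67.5)&(abs(y)<45)&(z>53.5)&(z<59)
    for yl in(-35,-25,-15,0,15): 
        k=m&(y>yl)&(y<yl+10); print("   y",yl,k.sum(),np.percentile(x[k],[2,98]).round(1) if k.sum() else '')
```

```text
[518.7  39.7 165.1] [-1.4  0.7  0.4] [0.18 0.55 0.03]
   y -35 49 [ 8.1 64. ]
   y -25 43 [ 6.6 61.2]
   y -15 46 [ 4.4 64. ]
   y 0 42 [ 3.5 61.9]
   y 15 44 [ 4.9 61. ]
   y -35 44 [ 8.4 64.9]
   y -25 48 [ 7.7 66.5]
   y -15 43 [ 5.6 65.2]
   y 0 35 [21.9 66.5]
   y 15 28 [29.5 65.8]
```

View pics/ins3.png

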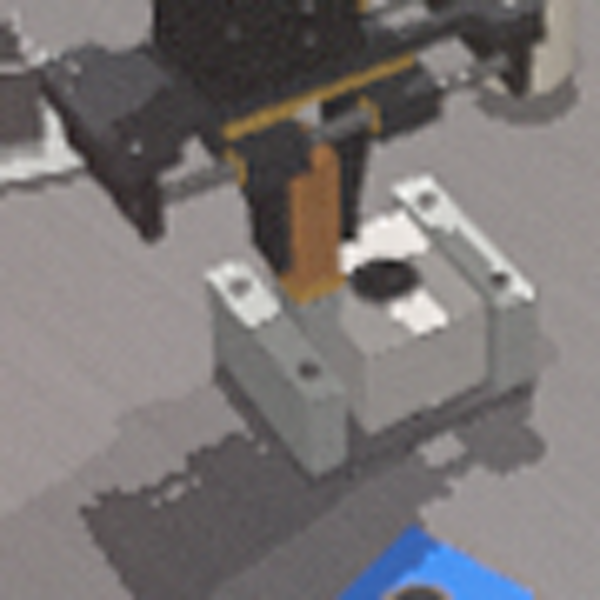

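The wedge is deep and the blank has moved about 3 mm towards the fence. I'll keep going down in small steps.

>>> arm_command(
  plan=[
    [[0, 0, -0.001, 0, 0], [0, 0, -0.002, 0, 0], [0, 0, -0.003, 0, 0], [0, 0, -0.003, 0, 0]],
  ],
  force=60,
)

```text
clock: 8.4
tcp_pos: [519.0, 39.6, 162.3]
tool_rot: [-3.126, 0.313, -0.001]
wrist_force: [-1.0, 0.9, 1.6]
opening: 21.8
```

>>> arm_command(
  plan=[
    [[0, 0, -0.001, 0, 0], [0, 0, -0.001, 0, 0], [0, 0, -0.001, 0, 0]],
  ],
)

```text
clock: 8.7
tcp_pos: [519.1, 39.6, 161.4]
tool_rot: [-3.126, 0.313, -0.001]
wrist_force: [0.3, 0.2, 1.5]
opening: 21.4
```

>>> arm_command(
  plan=[
    [[0, 0, -0.001, 0, 0], [0, 0, -0.001, 0, 0], [0, 0, -0.001, 0, 0]],
  ],
)

```text
clock: 9.0
tcp_pos: [519.2, 39.7, 160.6]
tool_rot: [-3.126, 0.313, -0.001]
wrist_force: [-1.1, -0.1, 4.5]
opening: 21.5
```

>>> arm_command(
  plan=[
    [[0, 0, -0.001, 0, 0], [0, 0, -0.001, 0, 0], [0, 0, -0.001, 0, 0]],
  ],
)

```text
clock: 9.3
tcp_pos: [519.2, 39.7, 160.0]
tool_rot: [-3.125, 0.313, -0.001]
wrist_force: [-3.3, -0.3, 11.2]
opening: 21.9
```

>>> arm_command(
  plan=[
    [[0, 0, -0.001, 0, 0], [0, 0, -0.001, 0, 0], [0, 0, -0.001, 0, 0]],
  ],
)

```text
clock: 9.6
tcp_pos: [519.3, 39.8, 159.5]
tool_rot: [-3.125, 0.313, -0.001]
wrist_force: [-5.1, 0.9, 17.4]
opening: 21.6
```

Run:
```python
from station import robot
o=robot.get_obs();print(o["tcp_pos"].round(1),o["wrist_force"].round(1),o["moment"].round(2))
```

```text
[519.3  39.8 159.5] [-5.1  0.9 17.4] [-0.13  1.49  0.04]
```

>>> arm_command(
  plan=[
    [[0, 0, -0.0005, 0, 0], [0, 0, -0.001, 0, 0], [0, 0, -0.001, 0, 0], [0, 0, -0.001, 0, 0]],
  ],
)

```text
clock: 10.0
tcp_pos: [519.3, 39.8, 159.3]
tool_rot: [-3.124, 0.313, -0.001]
wrist_force: [-8.2, 0.7, 26.0]
opening: 22.0
```

Run:
```python
from station import robot
from h import *
o=robot.get_obs();print(o["clock"],o["tcp_pos"].round(1),o["wrist_force"].round(1),o["moment"].round(2))
s=robot.capture("side");p=[240,203];k=40
cv2.imwrite("pics/ins4.png",cv2.resize(s["img"][p[1]-k:p[1]+k,p[0]-k:p[0]+k],(600,600),interpolation=cv2.INTER_CUBIC))
th=np.radians(-11.4);X=np.array([np.cos(th),np.sin(th)]);Y=np.array([-np.sin(th),np.cos(th)])
acc=[cloud(s)]+[cloud(robot.capture("side")) for _ in range(3)]
W=np.concatenate(acc);q=W[...,:2]-np.array([517.3,40.1]);x,y,z=q@X,q@Y,W[...,2]
m=(x>1)&(x<67.5)&(abs(y)<45)&(z>53.5)&(z<58)
for yl in(-35,-25,-15,0,15,25):
    k=m&(y>yl)&(y<yl+10); f=(x>62)&(x<95)&(z>58.3)&(y>yl)&(y<yl+10)
    print("   y",yl,k.sum(),np.percentile(x[k],[2,98]).round(1) if k.sum() else '',np.percentile(x[f],[2,98]).round(1) if f.sum() else '')
```

```text
10.0 [519.3  39.8 159.3] [-8.2  0.7 26. ] [-0.12  2.35  0.01]
   y -35 151 [ 9.4 64.6] [63.4 92.5]
   y -25 142 [10.1 66.4] [65.1 93.7]
   y -15 133 [ 5.4 66.4] [64.9 94.3]
   y 0 99 [21.6 67.4] [65.  94.4]
   y 15 68 [31.4 67. ] [63.4 93.3]
   y 25 52 [42.9 66.8] [62.9 93.4]
```

View pics/ins4.png

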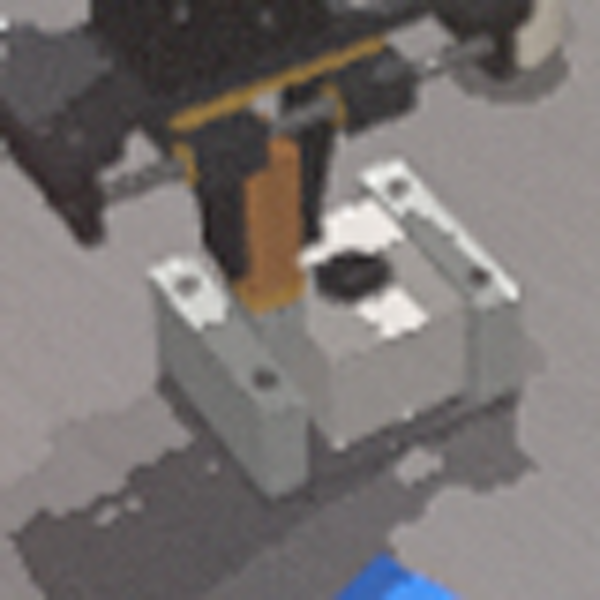

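The blank's far edge meets the fence along its whole visible length, around (470,300) to (470,400). The wedge is in to about 36 mm and stiff, at 26 N. I'll check that it holds steady, then hand in.

>>> arm_command(
  plan=[
    [[0, 0, 0, 0, 0], [0, 0, 0, 0, 0], [0, 0, 0, 0, 0], [0, 0, 0, 0, 0], [0, 0, 0, 0, 0], [0, 0, 0, 0, 0]],
  ],
)

```text
clock: 10.8
tcp_pos: [519.3, 39.8, 159.2]
tool_rot: [-3.124, 0.313, -0.001]
wrist_force: [-8.6, -0.7, 26.5]
opening: 21.5
```

Run:
```python
from station import robot
o=robot.get_obs();print(o["clock"],o["tcp_pos"].round(1),o["wrist_force"].round(1))
if 15<o["wrist_force"][2]<40: print(robot.close_job())
```

```text
10.8 [519.3  39.8 159.2] [-8.6 -0.7 26.5]
the job is handed in; nothing more can be done
None
```

I pulled the wedge out of the grey holder and slid it, blade down, into the near gap of the left nest, nest_a. I pressed it in until the blank met the fence, and handed in at 10.8 s with the wedge still gripped and pressed.

**Last checks**
- **Push:** it held steady at about 26 N down for 0.8 s. The force rose steeply over the last millimetre, as expected once the blank is seated.
- **Depth:** by the arm's reading the tip sits about 10 mm above the bed, roughly 36 mm below the rail top. That is slightly deeper than the nominal 34 mm.
- **Flushness:** in the side view the blank meets the fence along its visible length. The depth data agrees only to about 2 mm and was cut off close to the fence, so it cannot prove exact contact.
- **Side force:** about 8.5 N of sideways reaction stays on the wrist, with the arm pushing slightly towards the fence. I left it that way.
- **Not checked:** the top camera was blocked by the arm during insertion, so I had no second view. I did not measure the other blank and loose items again, but the planned moves stayed away from them.

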